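# Change over the vessel in an engraving clamp

### The job

The small katori in the engraving clamp is finished: take it out and stand it upright on the empty thali. Then stand the tall wide dabba upright on the clamp bed in its place, let go of it, and wind the handwheel clockwise until the sliding jaw has it held between the jaw and the V-shaped fixed jaw, touching both. Do not shift anything else on the table.

Things in the scene. Friction and masses are not known exactly. Their poses are not given: they have to be found in the camera images.
- clamp: Engraving clamp fixed to the table. Origin: at table level under the bed. Grey bed plate 110 mm wide (x -55..55 mm), 390 mm long (y -185..205 mm), its top 14 mm above the table. Fixed V jaw at the -y end. At y = 100 mm a low bridge (pillars at x = +-43 mm, top 64 mm above the table) carries the handwheel on a vertical axis. The bed between the jaws is flat and clear but for the katori.
- v_vertex (a point): Inner corner of the V-shaped fixed jaw, at clamp x = 0, y = -150 mm, bed level (14 mm above the table). The V opens to clamp +y: each face 30 deg off the x axis, out to x = +-29 mm at y = -133 mm, 40 mm high above the bed. A round vessel of radius r fully seated in it has its axis 1.155 r from the corner towards clamp +y.
- jaw (a joint): Travel of the sliding jaw in m, 0 = fully open (face at clamp y = 20 mm), growing as it closes towards the V (face at y = 20 mm - value), up to 0.125. Flat face 60 mm wide, top 53 mm above the table. It is geared by rack and pinion to the wheel: 9 mm for each radian of wheel. It stays where it is left.
- jaw_face (a point): Centre of the sliding jaw's flat face, 35 mm above the table; it faces the clamp's -y.
- wheel (a joint): Angle of the handwheel in rad, growing clockwise seen from above, which closes the jaw; 0 = jaw fully open, at most 13.8. Steel wheel 124 mm across, three spokes, turning about a vertical axis at clamp x = 0, y = 100 mm.
- wheel_centre (a point): Centre of the wheel's hub, on its axis, 90 mm above the table (the hub's top face).
- knob_grip (a point): Point on the axis of the wheel's upright black crank knob, 117 mm above the table, 55 mm from the wheel's axis. The knob is a round grip 23 mm in diameter reaching from 87 to 135 mm above the table; it spins freely on its spindle. The wheel's rim is 85 mm above the table at its top.
- katori: Small straight-sided steel bowl, 66 mm outside diameter, 38 mm high, open at the top, wall 3 mm, about 90 g. Origin: centre of its underside, z up. It starts on the clamp bed.
- thali: Round steel plate, fixed, 240 mm across and 20 mm high with a raised rim, empty. Origin: centre of its underside; the flat floor inside (150 mm across, 3 to 5 mm above the table) is centred on it.
- tall_dabba: The tall wide dabba: closed steel canister, 62 mm in diameter, 125 mm high, about 300 g. Origin: centre of its underside, z up.
- short_dabba: Bystander: closed steel canister 62 mm in diameter, 75 mm high. Origin: centre of its underside.
- slim_dabba: Bystander: closed steel canister 42 mm in diameter, 125 mm high. Origin: centre of its underside.
- tumbler: Bystander: steel tumbler 72 mm across the rim, 100 mm high. Origin: centre of its underside.
- salt_shaker: Bystander: glass salt shaker with a steel cap, 44 mm in diameter, 76 mm high. Origin: centre of its underside.
- katori_stack0: Bystander: nested stack of katoris, 89 mm across, 66 mm high, one of three in a row at the back. Origin: centre of its underside.
- katori_stack1: Bystander: as the first stack.
- katori_stack2: Bystander: as the first stack.
Mind the look-alikes: they are no part of the job. What is shaped like the tall_dabba but red is not meant.

How it is judged (in metres and radians):
On the way, in this order (a step that is already met when the one before it is completed fails the run):
1. the katori stands upright on the thali, let go (horizontal distance between katori and thali below 0.075 m and height (world z) of katori below 0.015 m and angle between katori's own z axis and vertical below 0.12 rad and contact force between the fingers and katori below 0.2 N), for 0.2 s.
2. the tall wide dabba stands upright on the clamp bed between the jaws, let go (z of tall_dabba in the frame of clamp between 0.01 and 0.019 m and angle between tall_dabba's own z axis and vertical below 0.06 rad and x of tall_dabba in the frame of clamp between -0.03 and 0.03 m and y of tall_dabba in the frame of clamp between -0.125 and -0.02 m and contact force between the fingers and tall_dabba below 0.2 N), for 0.2 s.
3. the wheel has been wound until the sliding jaw touches the dabba and the dabba sits in the V (horizontal distance between jaw_face and tall_dabba below 0.033 m and y of tall_dabba in the frame of clamp below -0.1117 m), for 0.2 s.
At the end, for the whole second after the job is handed in: Katori upright on the thali floor (within 75 mm of its centre). Tall wide dabba upright on the clamp bed, its axis within 5 mm of the centre line and 2.5 mm of fully seated in the V; gap to the sliding jaw under 2 mm. All at rest (all of step 3 and horizontal distance between katori and thali below 0.075 m and height (world z) of katori below 0.015 m and angle between katori's own z axis and vertical below 0.12 rad and z of tall_dabba in the frame of clamp between 0.01 and 0.019 m and angle between tall_dabba's own z axis and vertical below 0.06 rad and x of tall_dabba in the frame of clamp between -0.005 and 0.005 m and y of tall_dabba in the frame of clamp above -0.119 m and linear speed of each of tall_dabba, katori below 0.01 m/s and velocity of joint wheel below 0.05 rad/s); the robot touches nothing.
It fails at once if one of the other dabbas is shifted by more than 25 mm or tipped (distance of any of short_dabba, slim_dabba from where it was at the start of the episode above 0.025 m or angle between any of short_dabba, slim_dabba's own z axis and vertical above 0.35 rad).
It fails at once if the tumbler or the salt shaker is shifted by more than 25 mm or tipped (distance of any of tumbler, salt_shaker from where it was at the start of the episode above 0.025 m or angle between any of tumbler, salt_shaker's own z axis and vertical above 0.35 rad).
It fails at once if a katori stack is shifted by more than 25 mm or tipped (distance of any of katori_stack0, katori_stack1, katori_stack2 from where it was at the start of the episode above 0.025 m or angle between any of katori_stack0, katori_stack1, katori_stack2's own z axis and vertical above 0.35 rad).
It also fails if it takes over 72 s, if anything falls off the work surface, if the arm or the gripper's body presses on something with over 40 N, if the wrist force passes 120 N, or if a joint passes its speed limit or range.

### The arm

A 6-joint arm with a two-finger parallel gripper is mounted at the origin on the work surface. World frame = base frame: x ahead of the robot, y to its left, z up, the work surface at z = 0. Lengths are in mm, angles in degrees, forces in N, time in s.
With the tool pointing down it reaches from about 350 to 850 mm from the base axis. Payload 8.1 kg.
Tool frame: the origin (TCP) lies on the centre line of the jaws, within the pads' length; the fingertips stand 19 mm ahead of it and the grasp point (between the pads) is the TCP (r.tip_reach is the z of the fingertips in the tool frame, in mm); z points along the fingers, y is the line along which they close (so a half turn about z gives the same grasp; the last joint's range is limited). The gripper opens to 85 mm and grips with 20 to 120 N. Pads are 22 mm wide; open, the fingers measure 114 mm over their backs; the gripper's body (76 mm by 85 mm) begins 54 mm behind the grasp point. The pads swing forward as they close: fully open they stand 13 mm farther back than shut.
Start: joints at [69.763, 7.471, 85.268, -0, 87.261, -4.893], TCP at [158.744, 578.624, 250.292] pointing down, gripper open.
Joint ranges: [-169.43, 169.43], [-51.17, 129.36], [1.28, 143.12], [-76.62, 256.62], [0, 156.53], [-152.29, 152.29]. Speed limits (degrees/s): [136.94, 136.94, 159.86, 180, 180, 180].

### API

Orientations are given as [roll, pitch, yaw] about the fixed x, y, z axes, in that order (R = Rz(yaw) Ry(pitch) Rx(roll)).
In Python, from bench import r gives the robot as it stands. The module is installed in compiled form; this text tells all that it offers.
- The arm moves only by the shell command python3 -m handwheel 'ROWS' [FORCE]. ROWS is JSON, a list of rows, each a list of 7 numbers: the shift along the tool's x, y, z in m, then the turn, a rotation vector about the tool's x, y, z in degrees, then the finger opening in m, from 0 to 0.0854. In form: [[tx, ty, tz, ax, ay, az, claw], ...]. A call has 1 to 8 rows; each row shifts and turns the commanded pose from where the row before left it, along the tool's axes as they then stand; what a row does not reach is not made up. A row lasts 1/12 s, in which the tool goes at most 41.7 mm and 7.16 degrees, less where a joint would pass 70% of its speed; a pose out of reach is approached as far as the arm can. A call with a gripper value outside its range is refused whole. The fingers move at their own pace and stop on an object; FORCE is the grip in N (left out, the last holds). Time passes only in rows, so rows that do not move let the fingers close. It gives the time, the measured TCP pose, the force, the opening and the grip force at its end, in the units of the state.
- r.sense(): the state, without advancing time (a new reading comes with each control period).
- r.snapshot(name): name is "side" or "top" or "wrist"; returns (picture, depth): 480x640x3 uint8, blue, green, red; 480x640 float32, mm along the optical axis (not along the pixel's ray), 0 where there is no reading.
- r.calibration(name): a dict with "vfov" (degrees; the focal length in pixels is half the picture's height over the tangent of half this angle, whatever the lens; pixels are square), "cx", "cy" (the principal point, pixels), "rvec" (rotation vector, rad) and "tvec" (3), from world to camera coordinates, as OpenCV has them; the wrist camera has in their place "tool_from_camera" (4x4, takes a point from camera to tool coordinates, whose origin is the TCP and whose axes are the flange's). Camera axes: x right, y down, z forward; pixel columns grow to the right and rows downward; lengths in mm; the calibration is good to about 2 mm. A picture is of the moment at which its call begins: read the wrist's pose just before it. calibration takes no time and is no camera call.
- r.hand_in(): hands the job in; it is judged then, once.
The state is a dict: "time": time; "joint_pos": joint angles; "qd": joint speeds; "joint_efforts": joint torques, N m; "tool_pos": TCP position; "tcp_rot": TCP orientation; "ft_force": force on the tool from outside, world axes, zero at the start; "wrist_torque": the same for the moment, N m; "finger_gap": finger opening in mm; "grip_force": force on a finger pad.
Only numpy, scipy, OpenCV 4.12 (cv2) and the standard library are available. Lean on these libraries where they do the work, as an engineer would, in place of code of your own. Each camera call takes 0.05 s, during which the arm holds its last target. There are 200 camera calls.

## Working session

There is one attempt and no reset: what is moved stays moved. The work goes in short steps, Python scripts to look and compute and a shell command to move; the robot and the scene stay as the last step left them, time stands still between calls to the robot, and variables do not carry over. Pictures are saved under pics/ and viewed, at most 10 in all, crops included, and the job is handed in when it is done.

```bash
mkdir -p pics
cat > h.py <<'E'
import numpy as np, cv2
from bench import r
def snap(n,f=None):
    s=r.sense(); p,d=r.snapshot(n)
    if f: cv2.imwrite('pics/'+f,p)
    return s,p,d
def cam(n,s=None):
    c=r.calibration(n); f=240/np.tan(np.radians(c['vfov'])/2)
    if 'rvec' in c:
        R=cv2.Rodrigues(np.array(c['rvec'],float))[0]; t=np.array(c['tvec'],float).ravel()
        return f,c['cx'],c['cy'],R.T,-R.T@t
    T=np.array(c['tool_from_camera']); from scipy.spatial.transform import Rotation as Ro
    Rt=Ro.from_euler('xyz',s['tcp_rot'],degrees=True).as_matrix()
    return f,c['cx'],c['cy'],Rt@T[:3,:3],Rt@T[:3,3]+np.array(s['tool_pos'])
def plane(n,u,v,z,s=None):
    f,cx,cy,R,o=cam(n,s); d=R@np.array([(u-cx)/f,(v-cy)/f,1.]); return o+d*(z-o[2])/d[2]
def cloud(n,d,s=None):
    f,cx,cy,R,o=cam(n,s); v,u=np.mgrid[:480,:640]
    P=np.stack([(u-cx)/f*d,(v-cy)/f*d,d],-1)@R.T+o; P[d==0]=np.nan; return P
E
python3 - <<'E'
from h import *
for n in('top','side'):
    s,p,d=snap(n,n+'0.png'); np.save(n+'0.npy',d); print(n,cam(n)[4],(d>0).mean())
print(r.sense(), r.tip_reach)
E
```

```text
top [ 433.38436325  -47.45085268 1340.51579382] 0.9960286458333333
side [ 159.74513278 -987.18194422 1043.25763557] 0.996103515625
{'time': 0.1, 'joint_pos': array([ 6.97635580e+01,  7.51163591e+00,  8.53249228e+01,  2.06311307e-03,
        8.72613125e+01, -4.89137153e+00]), 'qd': array([-0.02034177,  0.02194831, -0.02290137,  0.03646947, -0.10646098,
        0.12419546]), 'joint_efforts': array([ 9.45806642e-04, -5.70960689e+01, -5.01934147e+01, -1.72555283e-04,
        8.48721131e-03,  4.76373680e-05]), 'tool_pos': array([158.56374896, 578.17699273, 249.3223426 ]), 'tcp_rot': array([-1.79902661e+02, -1.03982506e-02,  1.64654820e+02]), 'ft_force': array([ 1.42441948, -0.19936889, -1.2082938 ]), 'wrist_torque': array([-0.00050113, -0.0616076 ,  0.01537322]), 'grip_force': 0.0, 'finger_gap': 85.34585676677771} 19.0
```

View pics/top0.png

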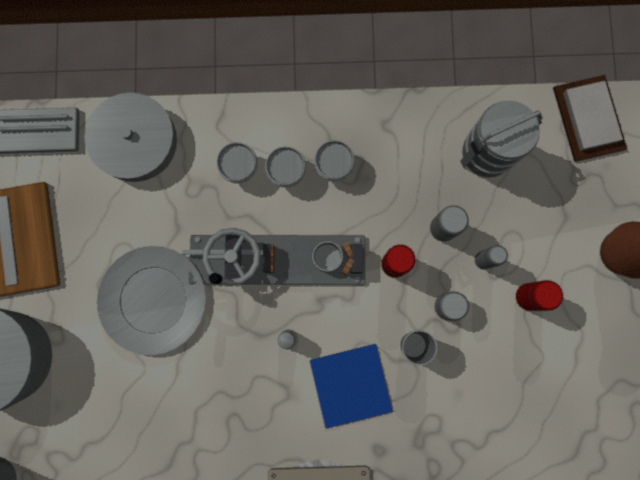

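View pics/side0.png

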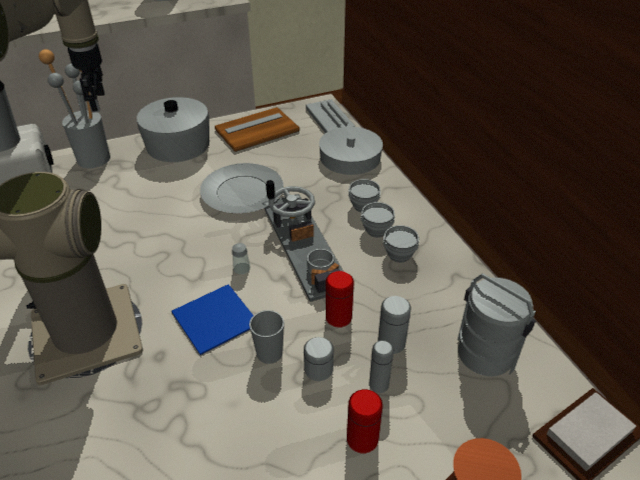

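The top view shows the clamp (bed from (190,235) to (368,285)), with the wheel at (231,256), the knob at (215,278), the katori at (329,257) and the V at (350,257). The thali is at (153,300).

Canister candidates in the top view:
- grey (452,222): tall and wide
- grey (491,257): slim
- grey (452,305): short
- red (398,260) and (540,295): excluded by colour

The grey one at (452,222), which is (394,322) in the side view, fits "tall wide". I'll measure it and confirm in a crop.

```bash
cat > m.py <<'E'
from h import *
p=cv2.imread('pics/top0.png'); d=np.load('top0.npy'); P=cloud('top',d); Z=P[...,2]
def blob(name,u,v,w,lo,hi):
    m=np.zeros(Z.shape,bool); m[v-w:v+w,u-w:u+w]=True
    m&=(Z>lo)&(Z<hi); n,l,st,c=cv2.connectedComponentsWithStats(m.astype(np.uint8))
    k=1+st[1:,4].argmax(); pts=P[l==k]; z=np.median(pts[:,2])
    (cc,rad)=cv2.minEnclosingCircle(pts[:,:2].astype(np.float32))
    print(name,'n',len(pts),'circ',np.round(cc,1),'dia',round(2*rad,1),'z',round(z,1), 'mean',np.round(pts[:,:2].mean(0),1))
    return pts
blob('table',250,420,10,-20,20)
blob('tall',452,222,24,110,140); blob('slim',491,257,20,110,140); blob('short',452,305,22,60,90)
blob('redA',398,260,25,100,150); blob('redB',540,295,30,100,150)
blob('tumbler',418,347,25,85,115); blob('salt',287,340,15,60,90)
blob('katori rim',329,257,22,40,58); blob('wheelrim',231,256,40,78,92); blob('knob',215,278,14,120,142)
blob('thali',153,300,60,12,30)
for i,u in enumerate((238,286,335)): blob('stack%d'%i,u,163,28,52,80)
# bed
m=np.zeros(Z.shape,bool); m[225:295,180:375]=True; m&=(Z>8)&(Z<70)
q=P[m][:,:2].astype(np.float32); print('bed rect',cv2.minAreaRect(q))
m2=m&(Z<20); print('bed z',np.median(P[m2][:,2]),cv2.minAreaRect(P[m2][:,:2].astype(np.float32)))
g=cv2.resize(p[205:335,370:510],None,fx=4,fy=4,interpolation=cv2.INTER_CUBIC)
side=cv2.resize(cv2.imread('pics/side0.png')[180:400,220:440],(528,520))[:,:]
k=cv2.resize(p[225:295,180:375],None,fx=4,fy=4)
cv2.imwrite('pics/crop_d.png',cv2.resize(np.hstack([cv2.resize(g,(400,400)),cv2.resize(side,(400,400))]),(800,400)))
E
python3 m.py
```

```text
table n 400 circ [210.2 148.6] dia 58.1 z -0.1 mean [210.3 148.5]
tall n 725 circ [ 616.4 -290.9] dia 63.0 z 123.7 mean [ 614.7 -289.9]
slim n 343 circ [ 541.5 -376.4] dia 42.9 z 123.1 mean [ 540.5 -375.3]
short n 697 circ [ 441.5 -293. ] dia 63.3 z 73.8 mean [ 441.2 -291.2]
redA n 740 circ [ 538.9 -178.9] dia 62.1 z 123.7 mean [ 537.8 -177.8]
redB n 818 circ [ 456.5 -472.4] dia 64.1 z 123.0 mean [ 456.7 -469. ]
tumbler n 236 circ [ 359.3 -211.9] dia 72.4 z 98.3 mean [ 357.2 -216.3]
salt n 237 circ [380.4  61.4] dia 36.6 z 72.7 mean [381.2  61. ]
katori rim n 163 circ [550.9 -70.4] dia 68.1 z 53.9 mean [549.9 -73. ]
wheelrim n 1284 circ [559.7 172.2] dia 123.1 z 83.8 mean [561.4 169.4]
knob n 103 circ [511.7 199.3] dia 22.8 z 133.9 mean [511.1 197.6]
thali n 3117 circ [484.8 350.8] dia 266.8 z 16.5 mean [480.4 360.2]
stack0 n 1221 circ [767.9 162.6] dia 89.0 z 57.2 mean [768.  162.7]
stack1 n 1224 circ [755.2  56.1] dia 88.7 z 56.8 mean [755.4  56.1]
stack2 n 1193 circ [765.5 -51.3] dia 88.6 z 57.1 mean [765.7 -51.2]
bed rect ((549.4660034179688, 91.88477325439453), (411.0857849121094, 132.39903259277344), 89.68035888671875)
bed z 14.116411234389489 ((549.4660034179688, 91.88477325439453), (411.0857849121094, 132.39903259277344), 89.68035888671875)
```

View pics/crop_d.png

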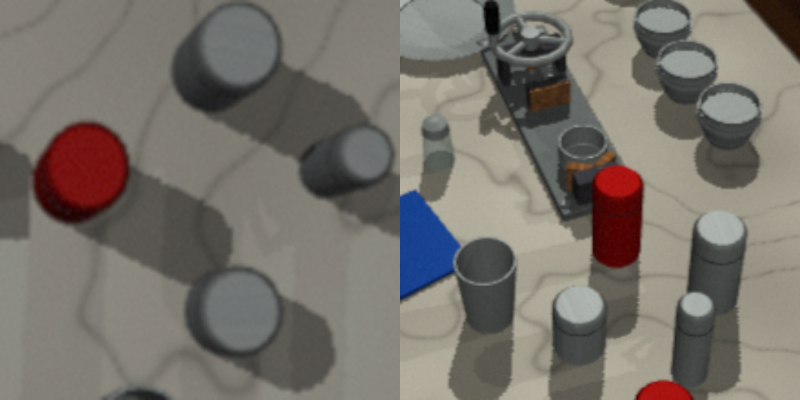

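The crop confirms that the grey tall wide one is the target, at (240,45) in the left panel and (718,240) in the right. The clamp distances don't fit each other yet: wheel to katori reads 242 mm. I'll check the lens and the clamp.

```bash
cat > m2.py <<'E'
from h import *
for n in('top','side','wrist'): print(n,r.calibration(n), cam(n,r.sense())[0])
p=cv2.imread('pics/top0.png'); d=np.load('top0.npy'); P=cloud('top',d); Z=P[...,2]
def ext(m,name):
    v,u=np.where(m); print(name,'px u',u.min(),u.max(),'v',v.min(),v.max())
m=np.zeros(Z.shape,bool); m[216:296,191:271]=1; m&=(Z>80)&(Z<92); ext(m,'wheel')
# profile along the row 245 & 257: world y, z each few px
for v in(257,280): print(v,[(u,round(float(P[v,u,1])),round(float(Z[v,u]))) for u in range(180,380,6)])
print('col300',[(v,round(float(P[v,300,0])),round(float(Z[v,300]))) for v in range(228,294,3)])
E
python3 m2.py
```

```text
top {'vfov': 43.5212956968011, 'cx': 330.9857961409095, 'cy': 240.2037567073878, 'rvec': array([ 2.12223771, -2.18828198,  0.12268656]), 'tvec': array([ -22.08006891,  593.18052161, 1278.55603028])} 601.2400849130015
side {'vfov': 44.271651689354385, 'cx': 323.03882813268655, 'cy': 234.30341928763966, 'rvec': array([ 2.26063696, -0.46188227,  0.20832459]), 'tvec': array([-535.40125229,  216.60491063, 1324.71166839])} 589.9901470128675
wrist {'vfov': 65.05285037311536, 'cx': 318.3456086402738, 'cy': 240.3978043334121, 'tool_from_camera': array([[ 1.06985993e-03, -9.49217263e-01, -3.14619522e-01,
         8.08497989e+01],
       [ 9.99999385e-01,  9.24016141e-04,  6.12699430e-04,
        -3.78642014e-01],
       [-2.90871360e-04, -3.14619984e-01,  9.49217668e-01,
        -1.23859123e+02],
       [ 0.00000000e+00,  0.00000000e+00,  0.00000000e+00,
         1.00000000e+00]])} 376.34139686214434
wheel px u 202 259 v 228 285
257 [(180, 296, 13), (186, 286, 0), (192, 269, 15), (198, 256, 14), (204, 228, 83), (210, 215, 82), (216, 203, 82), (222, 189, 86), (228, 176, 90), (234, 163, 91), (24
[... 483 characters left out ...]
3, 130), (222, 189, 88), (228, 177, 86), (234, 165, 84), (240, 152, 86), (246, 140, 83), (252, 136, 17), (258, 124, 11), (264, 110, 16), (270, 97, 11), (276, 84, 16), (282, 71, 13), (288, 57, 14), (294, 44, 14), (300, 31, 10), (306, 18, 15), (312, 4, 13), (318, -9, 13), (324, -22, 19), (330, -35, 15), (336, -49, 10), (342, -62, 10), (348, -75, 11), (354, -88, 13), (360, -102, 11), (366, -115, -1), (372, -129, -5), (378, -142, -4)]Traceback (most recent call last):
  File "m2.py", line 9, in <module>
    print('col300',[(v,round(float(P[v,300,0])),round(float(Z[v,300]))) for v in range(228,294,3)])
                       ~~~~~^^^^^^^^^^^^^^^^^^^
ValueError: cannot convert float NaN to integer
```

```bash
cat > m3.py <<'E'
from h import *
from scipy.optimize import least_squares
p=cv2.imread('pics/top0.png'); d=np.load('top0.npy'); P=cloud('top',d); Z=P[...,2]
hsv=cv2.cvtColor(p,cv2.COLOR_BGR2HSV)
g=cv2.cvtColor(p,cv2.COLOR_BGR2GRAY)
# bed edges by depth/gray gradient per column (bed z=14), subpixel via gradient max
gr=cv2.Sobel(cv2.GaussianBlur(g,(3,3),0).astype(float),cv2.CV_64F,0,1)
L=[];H=[]
for u in range(272,364,2):
    a=226+np.abs(gr[226:246,u]).argmax(); b=276+np.abs(gr[276:296,u]).argmax()
    H.append(plane('top',u,a,14)); L.append(plane('top',u,b,14))
for n,q in(('hi',H),('lo',L)):
    q=np.array(q); y,x=q[:,1],q[:,0]; k=np.polyfit(y,x,1); ok=abs(x-np.polyval(k,y))<3; k=np.polyfit(y[ok],x[ok],1); print(n,'x=',k[1],'slope deg',np.degrees(np.arctan(k[0])),ok.sum())
def circ(pts,R):
    f=lambda c:np.hypot(pts[:,0]-c[0],pts[:,1]-c[1])-R
    s=least_squares(f,pts.mean(0)[:2],loss='soft_l1',f_scale=1.5); return s.x,np.std(f(s.x))
m=np.zeros(Z.shape,bool); m[235:280,306:350]=1; m&=(Z>46)&(Z<58)&(P[...,1]>-45)
print('katori rim',circ(P[m][:,:2],31.5),m.sum())
m=np.zeros(Z.shape,bool); m[216:296,191:271]=1; m&=(Z>78)&(Z<90); q=P[m]; c=np.array([560,171.5]); q=q[abs(np.hypot(*(q[:,:2]-c).T)-58)<8]
print('wheel',circ(q[:,:2],57),len(q),cv2.minEnclosingCircle(q[:,:2].astype(np.float32)))
m=np.zeros(Z.shape,bool); m[240:360,90:215]=1; m&=(Z>12)&(Z<26)&(P[...,1]>272); q=P[m]; print('thali',cv2.minEnclosingCircle(q[:,:2].astype(np.float32)),circ(q[np.hypot(q[:,0]-470,q[:,1]-360)>105][:,:2],115))
bb=p[228:292,184:372]; cv2.imwrite('pics/clampcrop.png',cv2.resize(bb,None,fx=4,fy=4))
E
python3 m3.py
```

```text
hi x= 609.3345754748966 slope deg 1.8906518400944372 46
lo x= 494.7400014545405 slope deg 2.053000027006193 39
katori rim (array([555.90782186, -29.99470224]), np.float64(0.9816198073398598)) 92
wheel (array([559.19028391, 171.63389687]), np.float64(3.1487626434034266)) 741 ((559.650390625, 172.23194885253906), 61.55216598510742)
thali ((491.41766357421875, 350.9780578613281), 137.631591796875) (array([473.4340977 , 358.32937316]), np.float64(5.188154581270113))
```

View pics/clampcrop.png

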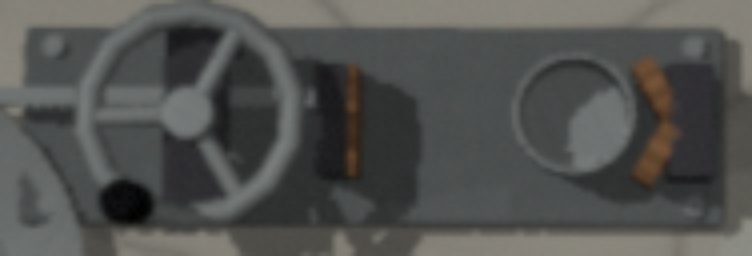

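The crop shows the wheel hub at (188,112), the knob at (126,202), the jaw face at (357,120) and the katori at (574,113). The katori is free of the V by about 10 mm, and the jaw is fully open. The clamp yaw is about -2°, so at tool yaw 88° tool x is clamp +y and tool y is clamp +x. I'll turn the tool first.

```bash
cat >> h.py <<'E'
A=np.radians(1.97); O=np.array([555.6,71.9])
def c2(p):  # world xy -> clamp (x,y)
    q=np.array(p)[:2]-O; return np.round([q[0]*np.cos(A)-q[1]*np.sin(A), q[0]*np.sin(A)+q[1]*np.cos(A)],1)
def go(name,target,z):  # print the shift in tool axes at yaw 88.03 (m)
    s=r.sense(); e=np.array(target)-c2(s['tool_pos']); print(name,'tool shift x,y,z mm',e[1],e[0],round(s['tool_pos'][2]-z,1),'rot',np.round(s['tcp_rot'],2))
E
python3 -m handwheel '[[0,0,0,0,0,7,0.085],[0,0,0,0,0,7,0.085],[0,0,0,0,0,7,0.085],[0,0,0,0,0,7,0.085],[0,0,0,0,0,7,0.085],[0,0,0,0,0,7,0.085],[0,0,0,0,0,7,0.085],[0,0,0,0,0,7,0.085]]' 40
python3 -m handwheel '[[0,0,0,0,0,7,0.085],[0,0,0,0,0,7,0.085],[0,0,0,0,0,6.6,0.085],[0,0,0,0,0,0,0.085]]'
python3 - <<'E'
from h import *
d=np.load('top0.npy'); P=cloud('top',d); Z=P[...,2]
g=cv2.cvtColor(cv2.imread('pics/top0.png'),cv2.COLOR_BGR2GRAY)
c=cv2.HoughCircles(cv2.GaussianBlur(g,(5,5),0)[220:380,80:230],cv2.HOUGH_GRADIENT,1.5,200,param1=100,param2=20,minRadius=48,maxRadius=60)
u,v,rr=c[0,0]; w=plane('top',u+80,v+220,20); print('thali px',u+80,v+220,rr,'dia mm',2*rr*1320/601,w,'clamp',c2(w))
m=np.zeros(Z.shape,bool); m[250:350,100:200]=1; q=P[m&(abs(Z-4)<6)]; print('floor',np.nanmedian(q,0))
for n,w in(('katori',(555.9,-30)),('tall',(616.4,-290.9)),('wheel',(559.4,172)),('knob',(511.5,198.8)),('red',(538.9,-178.9))): print(n,c2(w))
go('katori',c2((555.9,-30)),200)
E
```

```text
time: 0.77
tool_pos: [158.6, 578.3, 249.6]
tcp_rot: [-180.0, 0.1, 108.3]
ft_force: [0.5, -0.1, 0.1]
finger_gap: 85.1
grip_force: 0.0
time: 1.1
tool_pos: [158.7, 578.3, 249.7]
tcp_rot: [-180.0, 0.1, 87.7]
ft_force: [-0.6, 0.3, -0.0]
finger_gap: 85.2
grip_force: 0.0
thali px 155.75 300.25 57.45 dia mm 252.3594 [473.61034716 347.7583773   20.        ] clamp [-91.4 272.9]
floor [472.75687057 364.27272704   4.99368408]
katori [   3.8 -101.8]
tall [  73.2 -360.5]
wheel [  0.4 100.2]
knob [-48.4 125.3]
red [  -8.1 -251.2]
katori tool shift x,y,z mm -594.3 417.90000000000003 49.7 rot [-1.7998e+02  6.0000e-02  8.7740e+01]
```

```bash
python3 -m handwheel '[[-0.030,0.021,0,0,0,0,0.085],[-0.030,0.021,0,0,0,0,0.085],[-0.030,0.021,0,0,0,0,0.085],[-0.030,0.021,0,0,0,0,0.085],[-0.030,0.021,0,0,0,0,0.085],[-0.030,0.021,0,0,0,0,0.085],[-0.030,0.021,0,0,0,0,0.085],[-0.030,0.021,0,0,0,0,0.085]]' >/dev/null
python3 -m handwheel '[[-0.030,0.021,0,0,0,0,0.085],[-0.030,0.021,0,0,0,0,0.085],[-0.030,0.021,0,0,0,0,0.085],[-0.030,0.021,0,0,0,0,0.085],[-0.030,0.021,0,0,0,0,0.085],[-0.030,0.021,0,0,0,0,0.085],[-0.030,0.021,0,0,0,0,0.085],[-0.030,0.021,0,0,0,0,0.085]]' >/dev/null
python3 -m handwheel '[[-0.030,0.021,0.01,0,0,0,0.085],[-0.030,0.021,0.01,0,0,0,0.085],[-0.030,0.021,0.01,0,0,0,0.085],[0,0,0,0,0,0,0.085],[0,0,0,0,0,0,0.085]]'
python3 - <<'E'
from h import *
go('katori',[3.8,-101.8],40)
s,p,d=snap('wrist','w1.png'); P=cloud('wrist',d,s); Z=P[...,2]
m=(Z>46)&(Z<58)&(abs(P[...,1]+30)<45)&(abs(P[...,0]-556)<45)
q=P[m][:,:2]; q=q[q[:,1]>-45]; print(len(q),cv2.minEnclosingCircle(q.astype(np.float32)))
from scipy.optimize import least_squares
f=lambda c:np.hypot(q[:,0]-c[0],q[:,1]-c[1])-31.5
so=least_squares(f,[556,-30],loss='soft_l1'); print(so.x,np.std(f(so.x)),c2(so.x))
E
```

```text
time: 2.85
tool_pos: [537.9, -6.2, 218.7]
tcp_rot: [-179.8, -0.0, 88.1]
ft_force: [0.4, 0.3, 0.1]
finger_gap: 84.7
grip_force: 0.0
katori tool shift x,y,z mm -23.099999999999994 18.8 178.7 rot [-1.7982e+02 -1.0000e-02  8.8080e+01]
678 ((556.9965209960938, -32.570011138916016), 32.885528564453125)
[556.99937869 -32.66744701] 0.9489206602265375 [   5.  -104.5]
```

View pics/w1.png

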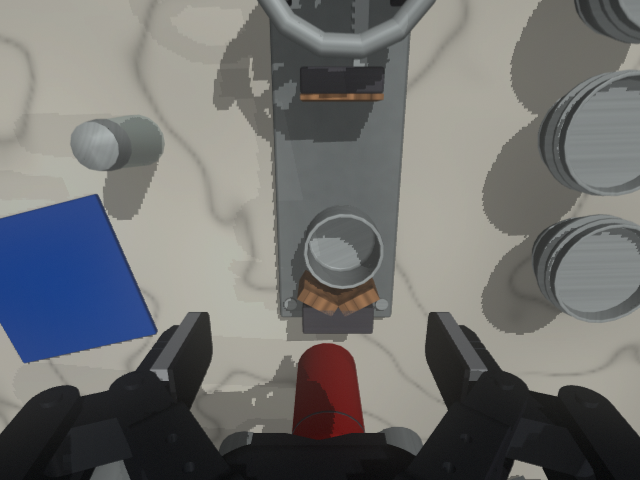

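The wrist view shows the katori's rim at (343,250), just in front of the V. It measures about (556.8,-32), which agrees with the top view within 2 mm. I'll go down and grip.

```bash
python3 -m handwheel '[[-0.0125,0.010,0.02,0,0,0,0.085],[-0.0125,0.010,0.04,0,0,0,0.085],[0,0,0.03,0,0,0,0.085],[0,0,0.03,0,0,0,0.085],[0,0,0.02,0,0,0,0.085],[0,0,0.02,0,0,0,0.085],[0,0,0.018,0,0,0,0.085],[0,0,0,0,0,0,0.085]]'
python3 -m handwheel '[[0,0,0,0,0,0,0.055],[0,0,0,0,0,0,0.055],[0,0,0,0,0,0,0.055],[0,0,0,0,0,0,0.055],[0,0,0,0,0,0,0.055],[0,0,0,0,0,0,0.055],[0,0,0,0,0,0,0.055],[0,0,0,0,0,0,0.055]]' 40
```

```text
time: 3.57
tool_pos: [553.9, -27.9, 40.2]
tcp_rot: [-179.7, -0.1, 88.3]
ft_force: [-0.7, 0.4, -1.1]
finger_gap: 85.0
grip_force: 0.0
time: 4.23
tool_pos: [558.4, -29.6, 45.6]
tcp_rot: [179.8, -0.0, 88.1]
ft_force: [-0.4, 1.8, 7.5]
finger_gap: 64.7
grip_force: 48.2
```

```bash
python3 -m handwheel '[[0,0,-0.01,0,0,0,0.055],[0,0,-0.02,0,0,0,0.055],[0,0,-0.03,0,0,0,0.055],[0,0,-0.03,0,0,0,0.055],[0,0,-0.03,0,0,0,0.055],[0,0,-0.03,0,0,0,0.055],[0,0,0,0,0,0,0.055],[0,0,0,0,0,0,0.055]]'
python3 - <<'E'
from h import *
go('thali',[-92,279],100)
s,p,d=snap('wrist','w2.png'); P=cloud('wrist',d,s)
s,p,d=snap('side','s2.png'); cv2.imwrite('pics/s2c.png',cv2.resize(p[100:340,150:470],(640,480)))
E
```

```text
time: 4.9
tool_pos: [558.7, -30.1, 197.1]
tcp_rot: [179.7, 0.0, 88.1]
ft_force: [-1.6, 0.2, -1.7]
finger_gap: 64.5
grip_force: 47.9
thali tool shift x,y,z mm 380.9 -98.6 97.1 rot [1.7966e+02 5.0000e-02 8.8060e+01]
```

View pics/s2c.png

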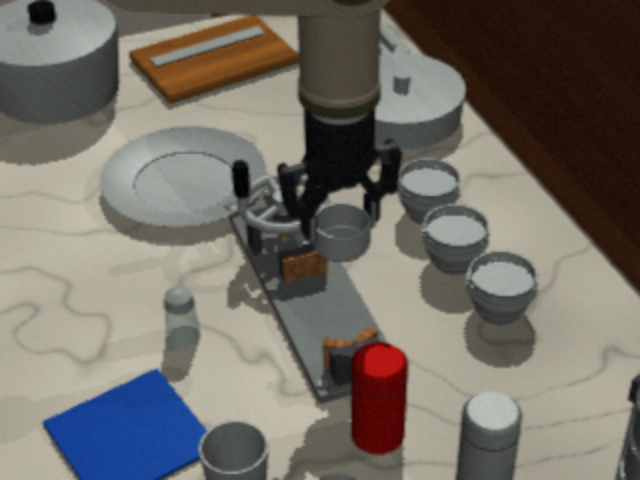

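The picture shows the katori lifted level in the fingers, at (342,232) in the crop. On to the thali.

```bash
python3 -m handwheel '[[0.02,-0.005,0,0,0,0,0.055],[0.035,-0.009,0,0,0,0,0.055],[0.035,-0.009,0,0,0,0,0.055],[0.035,-0.009,0,0,0,0,0.055],[0.035,-0.009,0,0,0,0,0.055],[0.035,-0.009,0,0,0,0,0.055],[0.035,-0.009,0,0,0,0,0.055],[0.035,-0.009,0,0,0,0,0.055]]' >/dev/null
python3 -m handwheel '[[0.035,-0.009,0,0,0,0,0.055],[0.035,-0.009,0,0,0,0,0.055],[0.026,-0.009,0.01,0,0,0,0.055],[0.02,-0.009,0.03,0,0,0,0.055],[0,0,0.03,0,0,0,0.055],[0,0,0.02,0,0,0,0.055],[0,0,0,0,0,0,0.055],[0,0,0,0,0,0,0.055]]'
python3 - <<'E'
from h import *
go('thali',[-92,279],37)
s,p,d=snap('top'); P=cloud('top',d); Z=P[...,2]
s,p,d=snap('side','s3.png')
E
```

```text
time: 6.33
tool_pos: [463.8, 353.2, 100.7]
tcp_rot: [-179.7, 0.2, 88.1]
ft_force: [0.9, 0.1, -0.7]
finger_gap: 64.3
grip_force: 47.9
thali tool shift x,y,z mm 1.0 9.400000000000006 63.7 rot [-179.7     0.21   88.07]
```

```bash
python3 -m handwheel '[[0,0.009,0.02,0,0,0,0.055],[0,0,0.02,0,0,0,0.055],[0,0,0.01,0,0,0,0.055],[0,0,0.006,0,0,0,0.055],[0,0,0,0,0,0,0.055],[0,0,0,0,0,0,0.055]]'
python3 -m handwheel '[[0,0,0.004,0,0,0,0.055],[0,0,0.002,0,0,0,0.055],[0,0,0,0,0,0,0.055],[0,0,0,0,0,0,0.055]]'
python3 -m handwheel '[[0,0,0.002,0,0,0,0.055],[0,0,0,0,0,0,0.055],[0,0,0,0,0,0,0.055]]'
```

```text
time: 6.93
tool_pos: [475.4, 354.4, 48.6]
tcp_rot: [180.0, -0.0, 88.0]
ft_force: [0.4, 0.7, -0.9]
finger_gap: 64.0
grip_force: 47.9
time: 7.27
tool_pos: [475.0, 354.3, 41.8]
tcp_rot: [180.0, -0.0, 88.1]
ft_force: [-0.1, 0.2, -1.7]
finger_gap: 64.1
grip_force: 47.9
time: 7.52
tool_pos: [474.9, 354.2, 39.5]
tcp_rot: [-180.0, 0.0, 88.1]
ft_force: [-0.0, 0.1, -0.6]
finger_gap: 64.2
grip_force: 47.9
```

```bash
python3 -m handwheel '[[0,0,0.002,0,0,0,0.055],[0,0,0,0,0,0,0.055],[0,0,0,0,0,0,0.055]]'
python3 -m handwheel '[[0,0,0.0015,0,0,0,0.055],[0,0,0,0,0,0,0.055],[0,0,0,0,0,0,0.055]]'
```

```text
time: 7.77
tool_pos: [474.8, 354.1, 37.4]
tcp_rot: [-180.0, 0.0, 88.1]
ft_force: [-0.1, 0.2, -1.0]
finger_gap: 64.4
grip_force: 47.9
time: 8.02
tool_pos: [474.9, 354.1, 36.0]
tcp_rot: [-180.0, 0.0, 88.1]
ft_force: [-0.5, 0.3, -0.8]
finger_gap: 64.5
grip_force: 47.9
```

```bash
python3 -m handwheel '[[0,0,0.0015,0,0,0,0.055],[0,0,0,0,0,0,0.055],[0,0,0,0,0,0,0.055]]'
python3 -m handwheel '[[0,0,0.0015,0,0,0,0.055],[0,0,0,0,0,0,0.055],[0,0,0,0,0,0,0.055]]'
```

```text
time: 8.27
tool_pos: [475.1, 354.3, 35.6]
tcp_rot: [180.0, -0.0, 88.1]
ft_force: [-3.8, -2.7, 7.9]
finger_gap: 64.3
grip_force: 48.6
time: 8.52
tool_pos: [475.2, 354.4, 35.6]
tcp_rot: [180.0, 0.0, 88.1]
ft_force: [-9.8, -6.6, 21.3]
finger_gap: 64.3
grip_force: 49.7
```

Contact at z = 35.6. I'll ease off, let go and retreat.

```bash
python3 -m handwheel '[[0,0,-0.0015,0,0,0,0.055],[0,0,0,0,0,0,0.07],[0,0,0,0,0,0,0.085],[0,0,0,0,0,0,0.085],[0,0,0,0,0,0,0.085],[0,0,0,0,0,0,0.085],[0,0,-0.005,0,0,0,0.085],[0,0,-0.01,0,0,0,0.085]]'
python3 -m handwheel '[[0,0,-0.02,0,0,0,0.085],[0,0,-0.03,0,0,0,0.085],[0,0,-0.035,0,0,0,0.085],[0,0,-0.035,0,0,0,0.085],[0,0,-0.035,0,0,0,0.085],[0,0,0,0,0,0,0.085],[0,0,0,0,0,0,0.085]]'
python3 - <<'E'
from h import *
from scipy.optimize import least_squares
go('tall',[73.2,-360.5],210)
s,p,d=snap('side','s4.png'); P=cloud('side',d); Z=P[...,2]
m=(Z>34)&(Z<52)&(np.hypot(P[...,0]-475,P[...,1]-354)<60); q=P[m]; print(len(q),cv2.minEnclosingCircle(q[:,:2].astype(np.float32)),np.percentile(q[:,2],[50,95]))
s,p,d=snap('wrist','w4.png')
E
```

```text
time: 9.18
tool_pos: [473.9, 353.5, 48.5]
tcp_rot: [-179.9, 0.1, 88.1]
ft_force: [-0.1, -0.3, 0.4]
finger_gap: 85.0
grip_force: 0.0
time: 9.77
tool_pos: [476.9, 355.4, 209.4]
tcp_rot: [179.6, -0.2, 88.1]
ft_force: [1.1, 0.1, -0.6]
finger_gap: 85.2
grip_force: 0.0
tall tool shift x,y,z mm -641.1 161.60000000000002 -0.6 rot [179.63  -0.24  88.06]
107 ((480.76812744140625, 343.9154968261719), 37.63031005859375) [38.23947949 42.78388309]
```

View pics/w4.png

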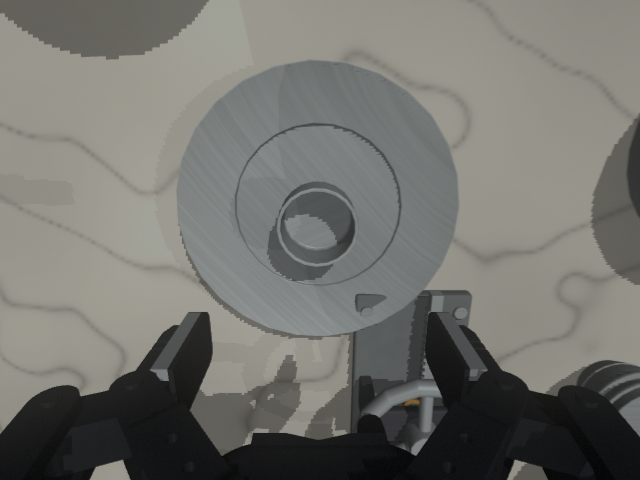

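The wrist view shows the katori upright on the thali floor, with its rim at (316,227) and its height correct. Now to the tall dabba.

```bash
python3 -m handwheel '[[-0.02,0.004,0,0,0,0,0.085],[-0.038,0.01,0,0,0,0,0.085],[-0.038,0.01,0,0,0,0,0.085],[-0.038,0.01,0,0,0,0,0.085],[-0.038,0.01,0,0,0,0,0.085],[-0.038,0.01,0,0,0,0,0.085],[-0.038,0.01,0,0,0,0,0.085],[-0.038,0.01,0,0,0,0,0.085]]' >/dev/null
python3 -m handwheel '[[-0.038,0.01,0,0,0,0,0.085],[-0.038,0.01,0,0,0,0,0.085],[-0.038,0.01,0,0,0,0,0.085],[-0.038,0.01,0,0,0,0,0.085],[-0.038,0.01,0,0,0,0,0.085],[-0.038,0.01,0,0,0,0,0.085],[-0.038,0.01,0,0,0,0,0.085],[-0.038,0.01,0,0,0,0,0.085]]' >/dev/null
python3 -m handwheel '[[-0.022,0.008,0,0,0,0,0.085],[0,0,0,0,0,0,0.085],[0,0,0,0,0,0,0.085],[0,0,0,0,0,0,0.085]]'
cat > tall.py <<'E'
from h import *
for n in('wrist','top'):
    s,p,d=snap(n,n+'5.png'); P=cloud(n,d,s); Z=P[...,2]
    m=(abs(Z-124.5)<6)&(np.hypot(P[...,0]-615,P[...,1]+291)<42); q=P[m]
    if len(q)<50: print(n,len(q)); continue
    c,rad=cv2.minEnclosingCircle(q[:,:2].astype(np.float32)); mean=q.mean(0)
    print(n,len(q),np.round(c,1),'dia',2*rad,'z',np.median(q[:,2]),'mean',mean,c2(c))
go('tall',[73.2,-360.5],105)
E
python3 tall.py
```

```text
time: 11.53
tool_pos: [615.2, -262.2, 202.6]
tcp_rot: [-179.8, -0.1, 88.0]
ft_force: [-0.3, -0.2, 0.3]
finger_gap: 85.0
grip_force: 0.0
wrist 6968 [ 617.5 -294.6] dia 62.23555374145508 z 124.97653378922294 mean [ 617.40744438 -290.96788805  124.39172668] [  74.5 -364.2]
top 66 [ 614.9 -290.9] dia 61.1640625 z 121.65576636473259 mean [ 603.65428912 -291.01909676  122.21335577] [  71.7 -360.5]
tall tool shift x,y,z mm -29.399999999999977 1.6000000000000085 98.7 rot [-1.7992e+02 -6.0000e-02  8.8120e+01]
```

```bash
python3 -m handwheel '[[-0.016,0.002,0.01,0,0,0,0.085],[-0.0155,0,0.02,0,0,0,0.085],[0,0,0.02,0,0,0,0.085],[0,0,0.02,0,0,0,0.085],[0,0,0.02,0,0,0,0.085],[0,0,0.012,0,0,0,0.085],[0,0,0,0,0,0,0.085],[0,0,0,0,0,0,0.085]]'
python3 -m handwheel '[[0,0,0,0,0,0,0.05],[0,0,0,0,0,0,0.05],[0,0,0,0,0,0,0.05],[0,0,0,0,0,0,0.05],[0,0,0,0,0,0,0.05],[0,0,0,0,0,0,0.05],[0,0,0,0,0,0,0.05],[0,0,0,0,0,0,0.05]]' 60
```

```text
time: 12.3
tool_pos: [616.7, -293.4, 102.2]
tcp_rot: [-179.9, -0.0, 88.1]
ft_force: [0.1, -0.4, -0.1]
finger_gap: 84.9
grip_force: 0.0
time: 12.97
tool_pos: [618.3, -295.3, 105.4]
tcp_rot: [179.8, 0.1, 88.1]
ft_force: [-1.7, 0.9, 6.1]
finger_gap: 61.0
grip_force: 66.3
```

```bash
python3 -m handwheel '[[0,0,-0.005,0,0,0,0.05],[0,0,-0.015,0,0,0,0.05],[0,0,-0.025,0,0,0,0.05],[0,0,-0.03,0,0,0,0.05],[0,0,-0.03,0,0,0,0.05],[0,0,-0.03,0,0,0,0.05],[0,0,-0.02,0,0,0,0.05],[0,0,0,0,0,0,0.05]]'
python3 -m handwheel '[[0.01,-0.003,0,0,0,0,0.05],[0.025,-0.007,0,0,0,0,0.05],[0.034,-0.01,0,0,0,0,0.05],[0.034,-0.01,0,0,0,0,0.05],[0.034,-0.01,0,0,0,0,0.05],[0.034,-0.01,0,0,0,0,0.05],[0.034,-0.01,0,0,0,0,0.05],[0.034,-0.01,0,0,0,0,0.05]]'
python3 -m handwheel '[[0.018,-0.003,0,0,0,0,0.05],[0.01,-0.002,0,0,0,0,0.05],[0,0,0,0,0,0,0.05],[0,0,0,0,0,0,0.05],[0,0,0,0,0,0,0.05]]'
python3 - <<'E'
from h import *
go('place',[0,-98],119)
s,p,d=snap('wrist','w6.png'); s,p,d=snap('side','s6.png')
E
```

```text
time: 13.63
tool_pos: [619.3, -295.7, 265.9]
tcp_rot: [179.5, 0.3, 88.1]
ft_force: [0.9, -0.6, -2.0]
finger_gap: 60.2
grip_force: 66.3
time: 14.3
tool_pos: [552.8, -50.9, 254.6]
tcp_rot: [-179.7, -0.1, 88.1]
ft_force: [0.3, -0.1, -2.6]
finger_gap: 60.3
grip_force: 66.6
time: 14.72
tool_pos: [550.8, -25.9, 256.6]
tcp_rot: [-179.9, 0.0, 88.0]
ft_force: [0.1, -0.1, -4.0]
finger_gap: 60.8
grip_force: 66.8
place tool shift x,y,z mm 0.0 1.4 137.6 rot [-1.7992e+02  3.0000e-02  8.8020e+01]
```

View pics/w6.png

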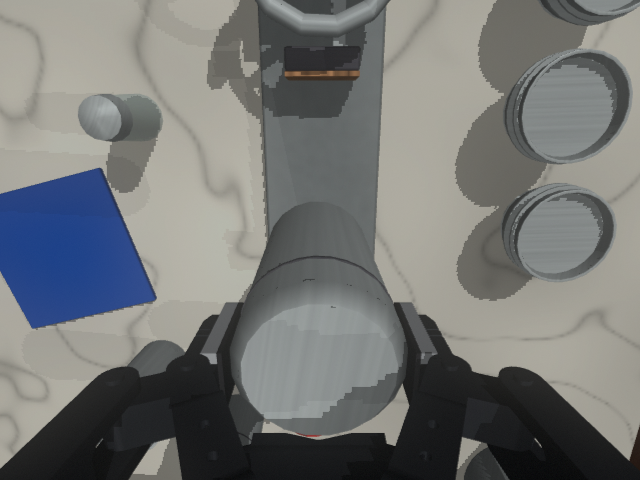

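The wrist view shows the dabba held squarely over the bed, with its top at (318,365). I'll lower it, feeling for contact near z = 119.

```bash
python3 -m handwheel '[[0,0.001,0.015,0,0,0,0.05],[0,0,0.03,0,0,0,0.05],[0,0,0.03,0,0,0,0.05],[0,0,0.025,0,0,0,0.05],[0,0,0.018,0,0,0,0.05],[0,0,0.01,0,0,0,0.05],[0,0,0,0,0,0,0.05],[0,0,0,0,0,0,0.05]]'
python3 -m handwheel '[[0,0,0.003,0,0,0,0.05],[0,0,0.002,0,0,0,0.05],[0,0,0,0,0,0,0.05],[0,0,0,0,0,0,0.05]]'
```

```text
time: 15.48
tool_pos: [552.3, -25.7, 129.8]
tcp_rot: [-180.0, -0.0, 88.0]
ft_force: [-0.2, -0.4, -3.4]
finger_gap: 60.6
grip_force: 66.6
time: 15.82
tool_pos: [552.6, -25.2, 125.4]
tcp_rot: [179.9, 0.0, 88.1]
ft_force: [0.8, -0.2, -3.4]
finger_gap: 60.2
grip_force: 66.7
```

```bash
python3 -m handwheel '[[0,0,0.002,0,0,0,0.05],[0,0,0.0015,0,0,0,0.05],[0,0,0,0,0,0,0.05],[0,0,0,0,0,0,0.05]]'
python3 -m handwheel '[[0,0,0.0015,0,0,0,0.05],[0,0,0,0,0,0,0.05],[0,0,0,0,0,0,0.05]]'
python3 -m handwheel '[[0,0,0.001,0,0,0,0.05],[0,0,0,0,0,0,0.05],[0,0,0,0,0,0,0.05]]'
```

```text
time: 16.15
tool_pos: [552.0, -25.1, 120.9]
tcp_rot: [-180.0, -0.0, 88.1]
ft_force: [0.2, -0.1, -4.1]
finger_gap: 60.8
grip_force: 66.7
time: 16.4
tool_pos: [552.1, -25.1, 119.6]
tcp_rot: [-180.0, -0.0, 88.1]
ft_force: [0.2, -0.5, -3.5]
finger_gap: 60.8
grip_force: 66.7
time: 16.65
tool_pos: [552.3, -25.2, 119.5]
tcp_rot: [180.0, 0.0, 88.1]
ft_force: [-4.1, -0.2, 6.3]
finger_gap: 60.6
grip_force: 67.6
```

Contact at 119.5, as predicted. I'll release, go up, and look at the dabba and the knob.

```bash
python3 -m handwheel '[[0,0,-0.0005,0,0,0,0.065],[0,0,0,0,0,0,0.085],[0,0,0,0,0,0,0.085],[0,0,0,0,0,0,0.085],[0,0,0,0,0,0,0.085],[0,0,-0.01,0,0,0,0.085],[0,0,-0.02,0,0,0,0.085],[0,0,-0.03,0,0,0,0.085]]' >/dev/null
python3 -m handwheel '[[0,0,-0.03,0,0,0,0.085],[0,0,-0.02,0,0,0,0.085],[0,0,0,0,0,0,0.06],[0,0,0,0,0,0,0.06],[0,0,0,0,0,0,0.06]]'
cat > see.py <<'E'
from h import *
for n in('top','side','wrist'):
    s,p,d=snap(n,n+'7.png'); P=cloud(n,d,s); Z=P[...,2]
    for nm,c,z,rr in(('dabba',(552,-30),139,45),('knob',(511.5,198.8),134,25)):
        q=P[(abs(Z-z)<5)&(np.hypot(P[...,0]-c[0],P[...,1]-c[1])<rr)]
        if len(q)>15:
            cc,rad=cv2.minEnclosingCircle(q[:,:2].astype(np.float32)); print(n,nm,len(q),np.round(cc,1),'dia',round(2*rad,1),'z',np.round(np.median(q[:,2]),1),'clamp',c2(cc))
        else: print(n,nm,len(q))
go('knob',[-48.4,125.3],165)
E
python3 see.py
```

```text
time: 17.73
tool_pos: [551.9, -25.1, 228.9]
tcp_rot: [-180.0, -0.0, 88.1]
ft_force: [0.5, 0.1, -1.0]
finger_gap: 60.3
grip_force: 0.0
top dabba 24 [531.7 -42.4] dia 21.3 z 137.4 clamp [ -19.9 -115. ]
top knob 81 [511.2 198.3] dia 21.3 z 134.8 clamp [-48.7 124.8]
side dabba 307 [551.5 -33.2] dia 62.1 z 136.7 clamp [  -0.5 -105.1]
side knob 34 [516.9 188.5] dia 25.1 z 132.8 clamp [-42.7 115.2]
wrist dabba 7046 [551.  -24.9] dia 61.4 z 139.0 clamp [ -1.3 -96.9]
wrist knob 0
knob tool shift x,y,z mm 222.3 -47.5 62.6 rot [-1.7985e+02 -1.0000e-02  8.8060e+01]
```

Dabba is upright on the bed at clamp (-1,-97), top at z = 139. Going over the knob.

```bash
python3 -m handwheel '[[0.022,-0.005,0,0,0,0,0.05],[0.038,-0.008,0,0,0,0,0.05],[0.038,-0.008,0,0,0,0,0.05],[0.038,-0.008,0,0,0,0,0.05],[0.038,-0.008,0,0,0,0,0.05],[0.038,-0.008,0,0,0,0,0.05],[0.010,-0.0025,0.02,0,0,0,0.05],[0,0,0,0,0,0,0.05]]'
python3 -m handwheel '[[0,0,0,0,0,0,0.05],[0,0,0,0,0,0,0.05]]'
sed -i "s/7.png/8.png/" see.py; python3 see.py
```

```text
time: 18.55
tool_pos: [509.3, 200.8, 204.9]
tcp_rot: [-179.7, 0.1, 88.3]
ft_force: [-0.0, -0.5, -1.2]
finger_gap: 49.7
grip_force: 0.0
time: 18.72
tool_pos: [512.0, 197.5, 208.6]
tcp_rot: [-179.9, 0.1, 88.0]
ft_force: [0.2, -0.3, 0.3]
finger_gap: 50.0
grip_force: 0.0
top dabba 636 [549.9 -21.8] dia 61.6 z 138.3 clamp [ -2.5 -93.8]
top knob 59 [511.4 199.1] dia 20.5 z 134.1 clamp [-48.6 125.6]
side dabba 286 [549.6 -30.6] dia 62.6 z 136.8 clamp [  -2.5 -102.7]
side knob 34 [516.1 192.3] dia 22.5 z 132.7 clamp [-43.7 119. ]
wrist dabba 0
wrist knob 1013 [512.1 197.3] dia 21.5 z 135.1 clamp [-47.8 123.8]
knob tool shift x,y,z mm 1.5 -1.5 44.8 rot [179.94  -0.    87.95]
```

```bash
python3 -m handwheel '[[0.0005,0,0.02,0,0,0,0.05],[0,0,0.025,0,0,0,0.05],[0,0,0.02,0,0,0,0.05],[0,0,0.015,0,0,0,0.05],[0,0,0.009,0,0,0,0.05],[0,0,0,0,0,0,0.05],[0,0,0,0,0,0,0.05]]'
python3 -m handwheel '[[0,0,0,0,0,0,0.015],[0,0,0,0,0,0,0.015],[0,0,0,0,0,0,0.015],[0,0,0,0,0,0,0.015],[0,0,0,0,0,0,0.015],[0,0,0,0,0,0,0.015],[0,0,0,0,0,0,0.015]]' 40
python3 - <<'E'
from h import *
c=np.array([0.4,100.2])
t=c2(r.sense()['tool_pos']); v=t-c; print('tcp clamp',t,'radius',np.hypot(*v),'ang',np.degrees(np.arctan2(v[1],v[0])))
# table of chord steps, 18 deg, radius 55, clockwise, start at true angle
a0=np.degrees(np.arctan2(v[1],v[0]))
for k in range(20):
    a,b=np.radians([a0-18*k,a0-18*(k+1)]); e=55*np.array([np.cos(b)-np.cos(a),np.sin(b)-np.sin(a)]); print('[%.4f,%.4f,0,0,0,0,0.015],'%(e[1]/1e3,e[0]/1e3),end='' if k%4!=3 else '\n')
E
```

```text
time: 19.45
tool_pos: [512.6, 198.3, 120.6]
tcp_rot: [180.0, 0.0, 88.0]
ft_force: [0.3, -0.3, 0.5]
finger_gap: 49.9
grip_force: 0.0
time: 20.03
tool_pos: [513.0, 199.4, 122.0]
tcp_rot: [179.9, -0.1, 88.1]
ft_force: [-2.9, 0.8, 4.9]
finger_gap: 21.5
grip_force: 39.3
tcp clamp [-47. 126.] radius 53.96665637224526 ang 151.44037952168017
[0.0136,0.0105,0,0,0,0,0.015],[0.0097,0.0142,0,0,0,0,0.015],[0.0049,0.0165,0,0,0,0,0.015],[-0.0005,0.0172,0,0,0,0,0.015],
[-0.0058,0.0162,0,0,0,0,0.015],[-0.0105,0.0136,0,0,0,0,0.015],[-0.0142,0.0097,0,0,0,0,0.015],[-0.0165,0.0049,0,0,0,0,0.015],
[-0.0172,-0.0005,0,0,0,0,0.015],[-0.0162,-0.0058,0,0,0,0,0.015],[-0.0136,-0.0105,0,0,0,0,0.015],[-0.0097,-0.0142,0,0,0,0,0.015],
[-0.0049,-0.0165,0,0,0,0,0.015],[0.0005,-0.0172,0,0,0,0,0.015],[0.0058,-0.0162,0,0,0,0,0.015],[0.0105,-0.0136,0,0,0,0,0.015],
[0.0142,-0.0097,0,0,0,0,0.015],[0.0165,-0.0049,0,0,0,0,0.015],[0.0172,0.0005,0,0,0,0,0.015],[0.0162,0.0058,0,0,0,0,0.015],
```

```bash
cat >> h.py <<'E'
def wh():
    s=r.sense(); v=c2(s['tool_pos'])-np.array([0.4,100.2]); print('knob ang',np.round(np.degrees(np.arctan2(v[1],v[0])),1),'rad',np.round(np.hypot(*v),1),'F',np.round(s['ft_force'],1))
E
python3 -m handwheel '[[0.0136,0.0105,0,0,0,0,0.015],[0.0097,0.0142,0,0,0,0,0.015],[0.0049,0.0165,0,0,0,0,0.015],[-0.0005,0.0172,0,0,0,0,0.015],[0,0,0,0,0,0,0.015],[0,0,0,0,0,0,0.015]]'
python3 -c "from h import *; wh()"
```

```text
time: 20.53
tool_pos: [573.6, 224.4, 122.0]
tcp_rot: [179.8, -0.0, 88.0]
ft_force: [1.5, -3.0, 5.7]
finger_gap: 21.4
grip_force: 40.9
knob ang 76.8 rad 54.2 F [ 1.5 -3.   5.7]
```

Winding works smoothly with low forces: 74.6° so far, of about 657° needed. I'll continue to a full turn.

```bash
python3 -m handwheel '[[-0.0058,0.0162,0,0,0,0,0.015],[-0.0105,0.0136,0,0,0,0,0.015],[-0.0142,0.0097,0,0,0,0,0.015],[-0.0165,0.0049,0,0,0,0,0.015],[-0.0172,-0.0005,0,0,0,0,0.015],[-0.0162,-0.0058,0,0,0,0,0.015],[-0.0136,-0.0105,0,0,0,0,0.015],[-0.0097,-0.0142,0,0,0,0,0.015]]'
python3 -m handwheel '[[-0.0049,-0.0165,0,0,0,0,0.015],[0.0005,-0.0172,0,0,0,0,0.015],[0.0058,-0.0162,0,0,0,0,0.015],[0.0105,-0.0136,0,0,0,0,0.015],[0.0142,-0.0097,0,0,0,0,0.015],[0.0165,-0.0049,0,0,0,0,0.015],[0.0172,0.0005,0,0,0,0,0.015],[0.0162,0.0058,0,0,0,0,0.015]]'
python3 -m handwheel '[[0,0,0,0,0,0,0.015],[0,0,0,0,0,0,0.015]]' >/dev/null
python3 - <<'E'
from h import *; wh()
s,p,d=snap('side','s9.png'); P=cloud('side',d); Z=P[...,2]
q=P[(abs(Z-139)<5)&(np.hypot(P[...,0]-552,P[...,1]+35)<45)]; cc,rad=cv2.minEnclosingCircle(q[:,:2].astype(np.float32)); print(cc,2*rad,c2(cc))
E
```

```text
time: 21.2
tool_pos: [582.3, 120.5, 122.0]
tcp_rot: [179.8, -0.1, 88.0]
ft_force: [-2.2, 8.8, 7.2]
finger_gap: 21.3
grip_force: 41.0
time: 21.87
tool_pos: [512.6, 199.7, 122.1]
tcp_rot: [179.8, -0.0, 88.1]
ft_force: [8.4, -6.4, 1.7]
finger_gap: 21.4
grip_force: 40.6
knob ang 150.5 rad 54.1 F [0.2 2.4 7.7]
(549.92236328125, -32.15586471557617) 64.67599487304688 [  -2.1 -104.2]
```

```bash
python3 -m handwheel '[[0.0136,0.0105,0,0,0,0,0.015],[0.0097,0.0142,0,0,0,0,0.015],[0.0049,0.0165,0,0,0,0,0.015],[-0.0005,0.0172,0,0,0,0,0.015],[-0.0058,0.0162,0,0,0,0,0.015],[-0.0105,0.0136,0,0,0,0,0.015],[-0.0142,0.0097,0,0,0,0,0.015],[-0.0165,0.0049,0,0,0,0,0.015]]' >/dev/null
python3 -m handwheel '[[-0.0172,-0.0005,0,0,0,0,0.015],[0,0,0,0,0,0,0.015],[0,0,0,0,0,0,0.015]]'
python3 - <<'E'
from h import *; wh()
c=0
print('9deg steps from -10.6')
for k in range(16):
    a,b=np.radians([-10.6-9*k,-10.6-9*(k+1)]); e=55*np.array([np.cos(b)-np.cos(a),np.sin(b)-np.sin(a)]); print('[%.4f,%.4f,0,0,0,0,0.015],'%(e[1]/1e3,e[0]/1e3),end='' if k%4!=3 else '\n')
E
```

```text
time: 23.0
tool_pos: [613.4, 157.8, 122.0]
tcp_rot: [180.0, -0.0, 88.0]
ft_force: [-2.7, -0.8, 8.0]
finger_gap: 21.1
grip_force: 42.7
knob ang -12.8 rad 55.8 F [-2.7 -0.8  8. ]
9deg steps from -10.6
[-0.0083,-0.0022,0,0,0,0,0.015],[-0.0079,-0.0035,0,0,0,0,0.015],[-0.0072,-0.0047,0,0,0,0,0.015],[-0.0064,-0.0058,0,0,0,0,0.015],
[-0.0054,-0.0067,0,0,0,0,0.015],[-0.0043,-0.0075,0,0,0,0,0.015],[-0.0031,-0.0081,0,0,0,0,0.015],[-0.0018,-0.0084,0,0,0,0,0.015],
[-0.0004,-0.0086,0,0,0,0,0.015],[0.0009,-0.0086,0,0,0,0,0.015],[0.0022,-0.0083,0,0,0,0,0.015],[0.0035,-0.0079,0,0,0,0,0.015],
[0.0047,-0.0072,0,0,0,0,0.015],[0.0058,-0.0064,0,0,0,0,0.015],[0.0067,-0.0054,0,0,0,0,0.015],[0.0075,-0.0043,0,0,0,0,0.015],
```

```bash
python3 -m handwheel '[[-0.0083,-0.0022,0,0,0,0,0.015],[-0.0079,-0.0035,0,0,0,0,0.015],[-0.0072,-0.0047,0,0,0,0,0.015],[-0.0064,-0.0058,0,0,0,0,0.015],[-0.0054,-0.0067,0,0,0,0,0.015],[-0.0043,-0.0075,0,0,0,0,0.015],[-0.0031,-0.0081,0,0,0,0,0.015],[-0.0018,-0.0084,0,0,0,0,0.015]]'
python3 -m handwheel '[[-0.0004,-0.0086,0,0,0,0,0.015],[0.0009,-0.0086,0,0,0,0,0.015],[0.0022,-0.0083,0,0,0,0,0.015],[0,0,0,0,0,0,0.015],[0,0,0,0,0,0,0.015]]'
python3 -c "from h import *; wh()"
```

```text
time: 23.67
tool_pos: [565.6, 116.2, 122.0]
tcp_rot: [179.8, -0.1, 88.0]
ft_force: [2.0, 3.9, 5.4]
finger_gap: 21.3
grip_force: 42.5
time: 24.08
tool_pos: [539.7, 119.8, 122.0]
tcp_rot: [179.9, -0.0, 88.1]
ft_force: [-1.8, -0.2, 8.1]
finger_gap: 21.6
grip_force: 42.6
knob ang -108.7 rad 55.8 F [-1.8 -0.2  8.1]
```

```bash
python3 -m handwheel '[[0.0035,-0.0079,0,0,0,0,0.015],[0.0047,-0.0072,0,0,0,0,0.015],[0,0,0,0,0,0,0.015],[0,0,0,0,0,0,0.015]]'; python3 -c "from h import *; wh()"
python3 -m handwheel '[[0.0028,-0.0033,0,0,0,0,0.015],[0.0030,-0.0031,0,0,0,0,0.015],[0,0,0,0,0,0,0.015],[0,0,0,0,0,0,0.015]]'; python3 -c "from h import *; wh()
s,p,d=snap('side','s10.png'); P=cloud('side',d); Z=P[...,2]
q=P[(abs(Z-139)<5)&(np.hypot(P[...,0]-552,P[...,1]+45)<48)]; cc,rad=cv2.minEnclosingCircle(q[:,:2].astype(np.float32)); print(cc,2*rad,c2(cc))"
```

```text
time: 24.42
tool_pos: [529.7, 125.1, 122.3]
tcp_rot: [179.2, 0.2, 88.0]
ft_force: [25.7, -16.4, -9.6]
finger_gap: 21.5
grip_force: 41.6
knob ang -120.4 rad 55.5 F [ 25.7 -16.4  -9.6]
time: 24.75
tool_pos: [526.4, 128.7, 122.6]
tcp_rot: [178.9, 0.4, 87.9]
ft_force: [41.2, -26.9, -18.2]
finger_gap: 21.2
grip_force: 41.4
knob ang -125.3 rad 54.5 F [ 41.2 -26.9 -18.2]
(553.2109985351562, -53.094173431396484) 63.65365982055664 [   1.9 -125. ]
```

The reaction force rose to about 50 N near the expected angle, so the dabba looks seated. I'll relieve the load, let go of the knob, rise and look.

```bash
python3 -m handwheel '[[-0.003,0.0032,0,0,0,0,0.015],[-0.003,0.0032,0,0,0,0,0.015],[0,0,0,0,0,0,0.015],[0,0,0,0,0,0,0.015]]'; python3 -c "from h import *; wh()"
```

```text
time: 25.13
tool_pos: [530.3, 125.7, 122.5]
tcp_rot: [179.2, 0.1, 87.9]
ft_force: [28.2, -9.5, -9.5]
finger_gap: 21.5
grip_force: 41.7
knob ang -120.2 rad 54.7 F [28.2 -9.5 -9.5]
```

```bash
python3 -m handwheel '[[-0.002,0.002,0,0,0,0,0.015],[0,0,0,0,0,0,0.015]]'
python3 -m handwheel '[[0,0,0,0,0,0,0.05],[0,0,0,0,0,0,0.05],[0,0,0,0,0,0,0.05],[0,0,0,0,0,0,0.05],[0,0,-0.01,0,0,0,0.05],[0,0,-0.03,0,0,0,0.05],[0,0,-0.03,0,0,0,0.05],[0,0,-0.03,0,0,0,0.05]]'
python3 -m handwheel '[[0.03,0,-0.01,0,0,0,0.05],[0,0,0,0,0,0,0.05],[0,0,0,0,0,0,0.05]]'
sed -i "s/8.png/11.png/; s/(511.5,198.8),134,25/(531,126),134,25/; s/(552,-30),139,45/(552,-42),139,42/" see.py
cat >> see.py <<'E'
t=cv2.imread('pics/top11.png')[222:300,180:380]; sd=cv2.imread('pics/side11.png')[170:310,250:390]
cv2.imwrite('pics/c11.png',np.hstack([cv2.resize(t,(480,480*78//200*2))[:374],cv2.resize(sd,(374,374))])[:, :800] if 0 else cv2.resize(np.hstack([cv2.resize(t,(500,195)),cv2.resize(sd,(195,195))]),(800,225)))
cv2.imwrite('pics/sd11.png',cv2.resize(sd,(560,560)))
E
python3 see.py
```

```text
time: 25.3
tool_pos: [531.5, 124.9, 122.4]
tcp_rot: [179.3, -0.0, 88.0]
ft_force: [23.9, -3.8, -7.5]
finger_gap: 21.2
grip_force: 41.9
time: 25.97
tool_pos: [525.7, 126.1, 221.5]
tcp_rot: [-179.9, 0.0, 88.1]
ft_force: [0.2, -0.9, 0.8]
finger_gap: 50.4
grip_force: 0.0
time: 26.22
tool_pos: [527.9, 157.2, 231.9]
tcp_rot: [179.9, -0.0, 88.2]
ft_force: [-0.9, 0.4, -0.7]
finger_gap: 50.1
grip_force: 0.0
top dabba 637 [550.1 -41. ] dia 61.4 z 138.6 clamp [  -1.6 -113.1]
top knob 81 [535.7 121.5] dia 22.1 z 134.9 clamp [-21.6  48.9]
side dabba 310 [552.9 -50.9] dia 61.5 z 136.7 clamp [   1.5 -122.8]
side knob 37 [540.5 113.1] dia 23.4 z 132.3 clamp [-16.5  40.7]
wrist dabba 0
wrist knob 788 [536.9 120. ] dia 21.3 z 135.0 clamp [-20.4  47.5]
knob tool shift x,y,z mm 42.599999999999994 -16.7 64.0 rot [-1.7988e+02  4.0000e-02  8.8070e+01]
```

View pics/sd11.png

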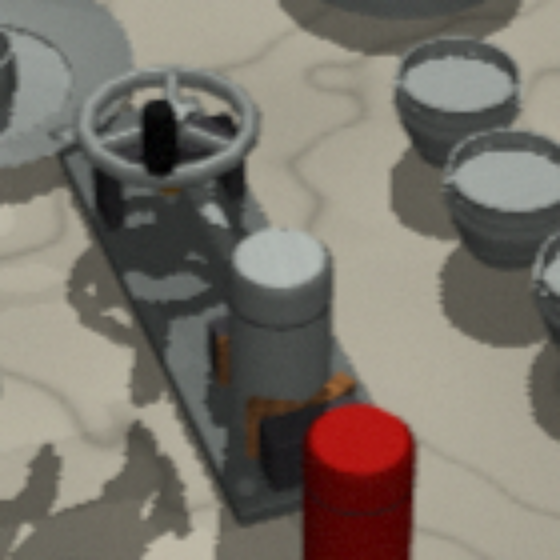

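The side crop shows the dabba upright in the V, with the orange jaw face at (222,358) right against it. I'll check the jaw travel by comparing depth before and after, excluding the dabba.

Run:
```python
from h import *
def C(P):
    q=P[...,:2]-O; return q[...,0]*np.cos(A)-q[...,1]*np.sin(A), q[...,0]*np.sin(A)+q[...,1]*np.cos(A)
s,p,d1=snap('top','top12.png'); d0=np.load('top0.npy')
for nm,d,im in(('before',d0,cv2.imread('pics/top0.png')),('after',d1,p)):
    P=cloud('top',d); x,y=C(P); Z=P[...,2]; m=(abs(Z-52)<5)&(abs(x)<34)&(y>-100)&(y<45)
    hsv=cv2.cvtColor(im,cv2.COLOR_BGR2HSV); o=(hsv[...,0]<25)&(hsv[...,1]>90)
    for lo,hi in((-30,-22),(-22,-10),(-8,8),(10,22),(22,30)):
        k=m&(x>lo)&(x<hi); k2=k&o&(y>-98)
        print(nm,lo,hi,k.sum(),np.round(np.percentile(y[k],[2,98]),1) if k.any() else '', 'orange',k2.sum(), np.round([y[k2].min(),y[k2].max()],1) if k2.any() else '')
q=s; 
s,p,d=snap('wrist','w12.png')
P=cloud('wrist',d,s); x,y=C(P); Z=P[...,2]; m=(abs(Z-52)<5)&(abs(x)<34)&(y>-100)&(y<45); print('wrist jaw',m.sum(), np.round([y[m].min(),y[m].max()],1) if m.any() else '')
for z0 in(139,):
    m=(abs(Z-z0)<5)&(y<-60)&(y>-150)&(abs(x)<45); print('wrist dabba',m.sum(),np.round([y[m].max()],1) if m.any() else '')
```

```text
before -30 -22 47 [-96.5  36.9] orange 8 [15.9 19.9]
before -22 -10 64 [-83.3  36.9] orange 11 [15.9 20.4]
before -8 8 84 [-72.4  37.7] orange 14 [15.7 19.9]
before 10 22 73 [-75.6  37.9] orange 11 [15.6 18.4]
before 22 30 44 [-83.4  37.7] orange 5 [15.8 18.6]
after -30 -22 31 [-86.4 -61.9] orange 6 [-81.2 -79. ]
after -22 -10 58 [-81.3 -61.8] orange 12 [-81.3 -79. ]
after -8 8 57 [-79.1 -61.5] orange 6 [-81.1 -78.9]
after 10 22 52 [-80.9 -61.4] orange 7 [-81.  -78.9]
after 22 30 29 [-80.9 -61.5] orange 5 [-80.9 -78.7]
wrist jaw 1731 [-100.   -62.1]
wrist dabba 0
```

The jaw travelled about 99 mm and stopped hard. The absolute clamp-y calibration is uncertain by a few mm, so I'll check seating with a closer wrist view of the V, dabba and jaw together.

```bash
python3 -m handwheel '[[-0.02,0.004,-0.01,0,0,0,0.05],[-0.035,0.006,-0.02,0,0,0,0.05],[-0.035,0.006,-0.02,0,0,0,0.05],[-0.035,0.006,-0.02,0,0,0,0.05],[-0.035,0.006,0,0,0,0,0.05],[-0.02,0.002,0,0,0,0,0.05],[0,0,0,0,0,0,0.05],[0,0,0,0,0,0,0.05]]'
python3 - <<'E'
from h import *
from scipy.optimize import least_squares
python=0
s,p,d=snap('wrist','w13.png'); np.save('w13.npy',d); P=cloud('wrist',d,s); Z=P[...,2]
q=P[...,:2]-O; x=q[...,0]*np.cos(A)-q[...,1]*np.sin(A); y=q[...,0]*np.sin(A)+q[...,1]*np.cos(A)
m=(abs(Z-139)<4)&(np.hypot(x,y+114)<42); xy=np.stack([x[m],y[m]],-1).astype(np.float32); print('dabba',m.sum(),cv2.minEnclosingCircle(xy),xy.mean(0),'z',np.median(Z[m]))
# tilt of the top face
c=np.linalg.lstsq(np.c_[xy,np.ones(len(xy))],Z[m],rcond=None)[0]; print('tilt',c[:2])
hsv=cv2.cvtColor(p,cv2.COLOR_BGR2HSV); o=(hsv[...,0]<25)&(hsv[...,1]>90)&(abs(x)<35)&(Z>14)&(Z<60)
t=o&(abs(Z-53.5)<3)
for lo,hi in((-100,-60),(-165,-110)):
    k=t&(y>lo)&(y<hi); print(lo,k.sum(),np.round([x[k].min(),x[k].max(),y[k].min(),y[k].max(),np.median(Z[k])],1) if k.any() else '')
for a in range(-30,31,5):
    k=t&(abs(x-a)<2.5); print(a,[np.round([y[k&w].min(),y[k&w].max()],1) for w in((y>-100),(y<-110)) if (k&w).any()])
cv2.imwrite('pics/w13c.png',cv2.resize(p[140:400,200:460],(780,600) if 0 else (600,600)))
E
```

```text
time: 27.13
tool_pos: [551.0, -26.3, 299.3]
tcp_rot: [-179.9, -0.0, 87.9]
ft_force: [-0.2, -0.1, 0.3]
finger_gap: 50.2
grip_force: 0.0
dabba 3907 ((-0.5003562569618225, -115.52033233642578), 30.299877166748047) [  -0.47504973 -114.3865    ] z 139.07093678161795
tilt [-0.00057587 -0.00987202]
-100 254 [-28.6  30.7 -84.8 -80.6  53.3]
-165 0 
-30 [array([-84.6, -81.1]), array([-238. , -231.8])]
-25 [array([-84.7, -81.6]), array([-231.5, -228. ])]
-20 [array([-84.6, -81.5]), array([-228.2, -225.9])]
-15 [array([-84.8, -81.5]), array([-226.3, -224.7])]
-10 [array([-84.8, -81.6]), array([-224.8, -223.5])]
-5 [array([-84.8, -80.6]), array([-224.9, -223.4])]
0 [array([-84.7, -80.7]), array([-226.5, -223.6])]
5 [array([-84.7, -80.7]), array([-227.1, -225.1])]
10 [array([-84.6, -80.7]), array([-230.9, -227.1])]
15 [array([-84.8, -80.8]), array([-235.2, -231.3])]
20 [array([-84.8, -80.9]), array([-245.7, -236.2])]
25 [array([-83.8, -80.7]), array([-246.2, -246.2])]
30 [array([-83.9, -80.8])]
```

View pics/w13c.png

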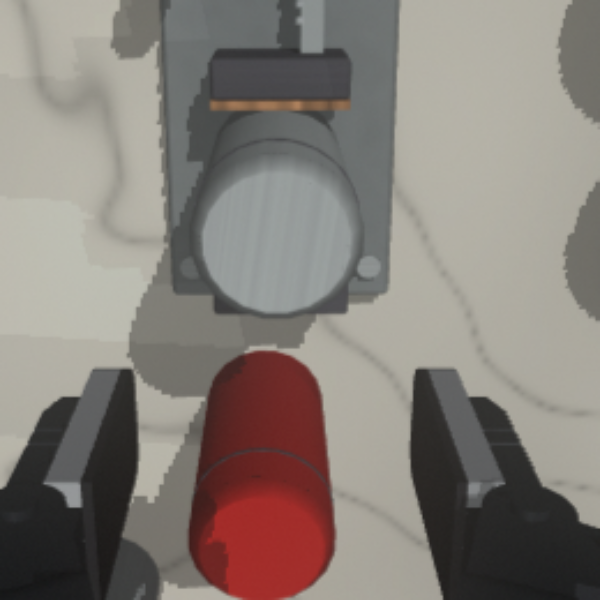

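The wrist crop shows the jaw face (280,104) touching the dabba's wall, and the dabba (280,235) lined up with the V block. I'll use the bed's end edge in the same picture as an absolute reference.

Run:
```python
from h import *
s=r.sense(); d=np.load('w13.npy'); P=cloud('wrist',d,s); Z=P[...,2]
q=P[...,:2]-O; x=q[...,0]*np.cos(A)-q[...,1]*np.sin(A); y=q[...,0]*np.sin(A)+q[...,1]*np.cos(A)
m=(Z>10)&(Z<18)&(abs(x)<60)&(y<-150)&(y>-200)
for lo,hi in((-52,-35),(35,52)):
    k=m&(x>lo)&(x<hi); print('bed end y',lo,k.sum(),np.round(np.sort(y[k])[[0,5,10]],1))
k=(Z>10)&(Z<18)&(abs(y+60)<20)&(abs(x)<65); print('bed x',x[k].min(),x[k].max())
k=(abs(Z-53)<4)&(abs(x)<33)&(y<-140)&(y>-190); print('V block back',k.sum(),np.round([x[k].min(),x[k].max(),y[k].min(),y[k].max()],1) if k.any() else '')
```

```text
bed end y -52 264 [-185.5 -185.1 -185. ]
bed end y 35 281 [-185.7 -185.1 -184.9]
bed x -53.90470342049463 56.152762832783814
V block back 143 [ -28.7   32.2 -179.2 -164.8]
```

Against the bed end (-185.5 measured, -185 nominal), the dabba's axis is at y ≈ -115 and x ≈ -1.6. The jaw face is 30.7 mm from the axis, so the dabba is seated and held. Handing in.

```bash
python3 -c "
from bench import r
print(r.hand_in())"
```

```text
the job is handed in; nothing more can be done
None
```

The job is handed in: the katori stands upright on the thali, and the tall wide dabba stands on the clamp bed, measured as seated in the V with the sliding jaw touching it. Hand-in returned no verdict.

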